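# Run the sighting plate out to the pointer and hold it

## Task

The sighting plate is to reach out above the trial frame: first put the loose blue lens case squarely on top of the short stack of two matching blue cases and let go of it. Then take the aluminium plate by its black handle and slide it, without lifting it, straight out along the block and over the middle of that stack until its red front edge is level with the red needle on the brass post. It would tip off at that reach, so finish with the program still holding the handle and the plate level and still; leave the trial frame, pen cup, red occluder and loose lens where they are.

Things in the scene. Friction and masses are not known exactly. Their poses are not given: they have to be found in the camera images.
- block: Fixed white instrument block with grey top, 110 (x) x 240 (y) x 80 high; origin at the centre of its underside on the table. Its +y axis is 'outward', the way the plate is to slide. Its turn differs from run to run.
- foot_top (a point): Centre of the top face of the fixed stack of two closed blue lens cases, 60 (x) x 80 (y) in plan, together 52 mm high. It stands 15 mm beyond the block's +y end face, centred on the block's y axis and turned like it (axes parallel to the block's). With the third case on it the stack is 78 mm high, 2 mm below the block's top.
- case_mid (a point): Centre of the loose closed blue lens case, 60 (x) x 80 (y) x 26 high, about 0.16 kg, lying flat on the table at the start, turned somewhat; z up, y along its 80 mm length. Can be gripped across its 60 mm width (brass catches make it look 2.5 mm wider).
- plate_grip (a point): Centre of the plate's upright black handle, 16 (x) x 40 (y) x 45 high, standing on the plate's top. Axes are the plate's: y points to its red front edge, z up. The plate is aluminium, 90 (x) x 260 (y) x 6 thick, about 0.42 kg, loose, lying on the block at the start nearly lined up with it; the handle's centre lies on the plate's middle line, 28.5 mm above its underside and 235 mm behind its front edge. The centre of mass is about 138 mm behind the front edge.
- plate_front (a point): Middle of the plate's red front edge, at its underside; axes as for plate_grip.
- mark (a point): Free end of the 6 mm thick red needle on the fixed brass post, 104 mm above the table, about 7 mm beside the line that the plate's +x long edge runs on and 18 mm above the plate's top. The axes are parallel to the block's; the needle lies along x. The plate is home when its front edge is at the needle's y. This is 155 to 195 mm beyond the stack's outer face. The post (124 high, white foot 52 across) stands 30 mm to +x of this point.
- plate: The whole aluminium plate; origin at the centre of its underside, 130 mm behind the front edge; axes as for plate_grip.
- lenscase: The whole loose blue case; origin at the centre of its underside.
- trialframe: Round black metal trial frame, about 125 x 65 x 10 mm, lying on the table below where the plate will reach. Leave alone.
- pencup: Squat white ceramic pen cup, 80 across, 80 high, two pens to 125 mm high. Leave alone.
- occluder: Red plastic occluder disc, 52 across, 6 thick, with a short handle. Leave alone.
- lens: Loose chrome-rimmed lens, 38 across, 5 thick, with a tab. Leave alone.
Not all that is in view belongs to the job. What is shaped like the lenscase but brown is not meant.

How it is judged:
By the outcome, as a careful person would: the job done as asked, in the order asked, and still so for the second after the job is handed in, while the arm keeps its last pose, push and grip.
It also fails if it takes over 54 s, if anything falls off the work surface, if the arm or the gripper's body presses on something with over 40 N, if the wrist force passes 120 N, or if a joint passes its speed limit or range.

## Robot

A 6-joint arm with a two-finger parallel gripper is mounted at the origin on the work surface. World frame = base frame: x ahead of the robot, y to its left, z up, the work surface at z = 0. Lengths are in mm, angles in rad, forces in N, time in s.
With the tool pointing down it reaches from about 425 to 1125 mm from the base axis. Payload 14.9 kg.
Tool frame: the origin (TCP) lies on the centre line of the jaws, within the pads' length; the fingertips stand 8 mm ahead of it and the grasp point (between the pads) lies 11 mm behind it (arm.tcp_to_tips is the distance from the TCP to the fingertips, in mm); z points along the fingers, y is the line along which they close (so a half turn about z gives the same grasp; the last joint's range is limited). The gripper opens to 91 mm and grips with 3 to 60 N. Pads are 32 mm wide; open, the fingers measure 118 mm over their backs; the gripper's body (76 mm by 178 mm) begins 60 mm behind the grasp point.
Start: joints at [1.234, 0.379, 1.734, -0, 1.028, -0.033], TCP at [209.411, 667.956, 221.932] pointing down, gripper open.
Joint ranges: [-2.77, 2.77], [-0.74, 2.19], [0, 2.66], [-1.06, 4.2], [0.31, 2.87], [-3.08, 3.08]. Speed limits (rad/s): [1.89, 1.89, 2.39, 3.14, 3.14, 3.14].

## Interface

Orientations are given as a unit quaternion [x, y, z, w].
In Python, from workcell import arm gives the robot as it stands.
- The arm moves only by the tool apply_moves, never from a script. Its argument "plan" is a list of rows, each an object of numbers: "dx", "dy", "dz": the shift along the tool's x, y, z in cm; "rx", "ry", "rz": the turn, a rotation vector about the tool's x, y, z in degrees. A call has 1 to 10 rows; each row is the pose to reach, as a shift and turn from the pose commanded when the call began, along the tool's axes at that moment; what a row does not reach only later rows make up. A row lasts 1/8 s, in which the tool goes at most 62.5 mm and 10.7 degrees, less where a joint would pass 70% of its speed; a pose out of reach is approached as far as the arm can. A call with a gripper value outside its range is refused whole. "fingers" is the gripper's target within -1 to 1 (shut at 1, half-way at 0, fully open at -1), set as the call begins (left out, the last holds). The fingers move at their own pace and stop on an object; "grip_force" is the grip in N (left out, the last holds). Time passes only in rows, so rows that repeat a pose let the fingers close. It gives the time, the measured TCP pose, the force, the opening and the grip force at its end, in the units of the state.
- arm.read_state(): the state, without advancing time (a new reading comes with each control period).
- arm.capture(name): name is "side" or "top"; returns a dict with "img" (480x640x3 uint8, red, green, blue), "mtx" (3x3 intrinsics, pixels), "k1" (the pictures are not rectified: a ray, as slopes to the right and down, at radius r is drawn at 1 + k1 r^2 times it, then the intrinsics apply), "eye" and "orientation" of the camera in the world. Camera axes: x right, y down, z forward; pixel columns grow to the right and rows downward; lengths in mm; the calibration is good to about 2 mm. A picture is of the moment at which its call begins. There is no depth.
- arm.job_done(): hands the job in; it is judged then, once.
The state is a dict: "time_s": time; "joint_positions": joint angles; "joint_vel": joint speeds; "joint_torque": joint torques, N m; "eef_pos": TCP position; "orientation": TCP orientation; "force": force on the tool from outside, world axes, zero at the start; "torque": the same for the moment, N m; "opening": finger opening in mm; "grip_force": force on a finger pad.
Only numpy, scipy, OpenCV 4.12 (cv2) and the standard library are available. Lean on these libraries where they do the work, as an engineer would, in place of code of your own. Each camera call takes 0.05 s, during which the arm holds its last target. There are 200 camera calls.

## Working session

There is one attempt and no reset: what is moved stays moved. The work goes in short steps, Python scripts to look and compute and a tool call to move; the robot and the scene stay as the last step left them, time stands still between calls to the robot, and variables do not carry over. Pictures are saved under pics/ and viewed, at most 10 in all, crops included, and the job is handed in when it is done.

Besides the shell and the picture viewer there is one more tool, called by a JSON object that holds its "name" and its "arguments". apply_moves: Moves the arm, as the interface text tells. Its arguments: {"type":"object","properties":{"plan":{"type":"array"},"fingers":{"type":"number"},"grip_force":{"type":"number"}},"required":["plan"]}

```bash
ls; mkdir -p pics
python3 - <<'E'
from workcell import arm
import cv2
for n in("side","top"):
    c=arm.capture(n); cv2.imwrite(f"pics/{n}0.png",c["img"][:,:,::-1]); print(n,c["mtx"].tolist(),c["k1"],c["eye"],c["orientation"])
s=arm.read_state(); print(s)
E
```

```text
pics
side [[507.52228527058526, 0.0, 327.82734928044295], [0.0, 507.52228527058526, 242.35002901519877], [0.0, 0.0, 1.0]] -0.06994124457770359 [  384.93468268 -1056.68687369   922.06142235] [ 0.8955041  -0.09827129  0.04334694 -0.43189837]
top [[547.7927358911596, 0.0, 322.2170708549696], [0.0, 547.7927358911596, 235.52922541330992], [0.0, 0.0, 1.0]] 0.05134815225053872 [ 502.92694389  -31.23463011 1360.38447646] [ 0.71538134 -0.69784702  0.02921249 -0.01963946]
{'time_s': 0.1, 'joint_positions': array([ 1.23366745e+00,  3.79334040e-01,  1.73473886e+00,  1.80460375e-05,
        1.02850184e+00, -3.32905633e-02]), 'joint_vel': array([ 0.00075612,  0.00047218, -0.00069521,  0.00024132, -0.00037301,
       -0.00084821]), 'joint_torque': array([ 1.48138068e-03, -7.65046835e+01, -4.35294771e+01,  6.52924483e-02,
        3.97451653e-02,  7.07846709e-06]), 'eef_pos': array([209.30660624, 667.60111721, 221.36112038]), 'orientation': array([ 1.51340054e-01,  9.88481637e-01, -4.81223925e-04, -9.80212347e-05]), 'force': array([-0.30112116, -0.58650333, -0.82441443]), 'torque': array([-0.02143089, -0.01324603,  0.01130284]), 'grip_force': 0.0, 'opening': 90.8034786952518}
```

View pics/top0.png

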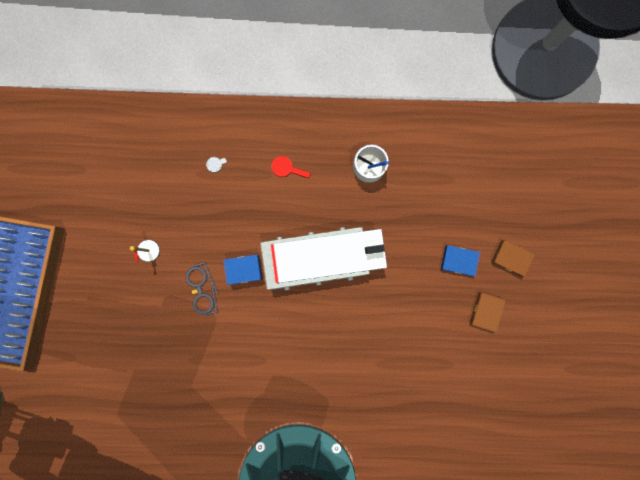

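View pics/side0.png

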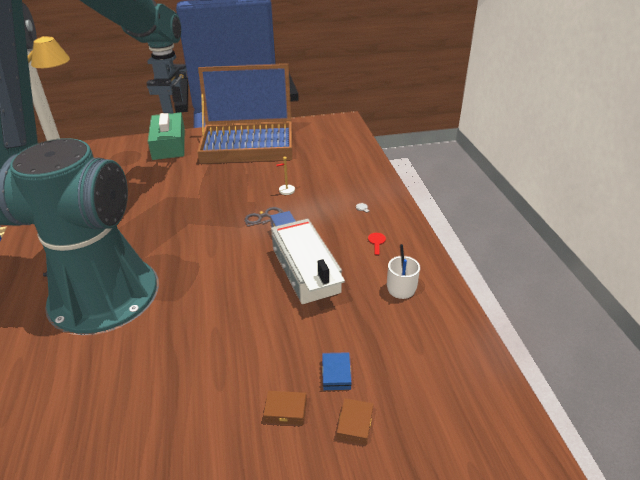

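Top view: the loose blue case is at (461,261), the stack at (242,270), the plate's red edge at x≈274, the handle at (374,250) and the needle near (136,256) by the post foot (148,251). The side view shows the same layout, with the brown decoys near the blue case.

```bash
cat > h.py <<'E'
import numpy as np, cv2
from scipy.spatial.transform import Rotation as R
from workcell import arm
def rays(c,p):
    p=np.atleast_2d(p).astype(float); k=np.array([c["k1"],0,0,0,0.])
    u=cv2.undistortPoints(p.reshape(-1,1,2),c["mtx"],k)[:,0]
    d=np.c_[u,np.ones(len(u))]
    return R.from_quat(c["orientation"]).apply(d)
def onplane(c,p,z):
    d=rays(c,p); e=np.array(c["eye"]); return e+d*((z-e[2])/d[:,2])[:,None]
def proj(c,P):
    q=R.from_quat(c["orientation"]).inv().apply(np.atleast_2d(P)-np.array(c["eye"]))
    u=q[:,:2]/q[:,2:]; u=u*(1+c["k1"]*(u**2).sum(1))[:,None]
    return u*[c["mtx"][0][0],c["mtx"][1][1]]+[c["mtx"][0][2],c["mtx"][1][2]]
def tri(ca,pa,cb,pb):
    da,db=rays(ca,pa)[0],rays(cb,pb)[0]; ea,eb=np.array(ca["eye"]),np.array(cb["eye"])
    s=np.linalg.lstsq(np.c_[da,-db],eb-ea,rcond=None)[0]
    A,B=ea+s[0]*da,eb+s[1]*db; return (A+B)/2,np.linalg.norm(A-B)
def comps(img,lo,hi,roi,amin=3):
    x0,y0,x1,y1=roi; h=cv2.cvtColor(img[y0:y1,x0:x1],cv2.COLOR_RGB2HSV)
    m=cv2.inRange(h,np.array(lo),np.array(hi)); out=[]
    for k in cv2.findContours(m,cv2.RETR_EXTERNAL,cv2.CHAIN_APPROX_NONE)[0]:
        if len(k)>=amin: out.append(k[:,0]+[x0,y0])
    return sorted(out,key=len,reverse=True)
def rect(c,k,z):
    P=onplane(c,k,z)[:,:2].astype(np.float32); r=cv2.minAreaRect(P)
    b=cv2.boxPoints(r); e=b[1]-b[0],b[2]-b[1]
    l=max(e,key=np.linalg.norm); a=np.degrees(np.arctan2(l[1],l[0]))%180
    return np.round(r[0],1),np.round(sorted(r[1]),1),round(a,2)
E
python3 - <<'E'
from h import *
t=arm.capture("top");s=arm.capture("side")
def crop(i,x,y,w,h):return cv2.resize(i[y:y+h,x:x+w],(400,300),interpolation=cv2.INTER_NEAREST)
ti,si=t["img"],s["img"]
o=np.vstack([np.hstack([crop(ti,435,230,60,45),crop(ti,220,245,80,60)]),np.hstack([crop(ti,120,230,48,36),crop(si,262,150,48,36)])])
cv2.imwrite("pics/c1.png",o[:,:,::-1])
for roi in[(435,235,490,285),(215,245,264,295)]:
  for v in(40,100,130,150,170):
    k=comps(ti,(100,120,v),(125,255,255),roi)
    if k: print(v,len(k),rect(t,k[0],26 if roi[0]>400 else 52))
# plate white; red edge; handle
k=comps(ti,(0,0,225),(180,30,255),(255,215,395,300));print("plate",rect(t,k[0],86))
for roi in[(262,225,285,295),(120,235,160,275)]:
  for lo,hi in[((0,120,80),(8,255,255)),((172,120,80),(180,255,255))]:
    for k in comps(ti,lo,hi,roi): print("red",roi[0],k.mean(0),k.min(0),k.max(0),rect(t,k,86))
k=comps(ti,(0,0,0),(180,255,70),(355,235,395,262));print("handle",rect(t,k[0],131),k[0].min(0),k[0].max(0))
k=comps(si,(0,120,80),(8,255,255),(262,150,310,190));print([ (a.min(0),a.max(0)) for a in k])
E
```

```text
40 1 (array([ 543.6, -385.1]), array([60.5, 81.9]), np.float32(79.55))
100 1 (array([ 543.5, -386.3]), array([60.1, 79.7]), np.float32(79.18))
130 1 (array([ 543.9, -386.6]), array([59.4, 79.2]), np.float32(79.35))
150 1 (array([ 544. , -386.9]), array([58.9, 78.7]), np.float32(79.21))
170 1 (array([ 543.9, -387.1]), array([57.8, 77.4]), np.float32(78.91))
40 1 (array([508.7, 140. ]), array([59.5, 81.6]), np.float32(100.0))
100 1 (array([508.6, 140.7]), array([59.5, 80.3]), np.float32(100.0))
130 1 (array([508.7, 141.2]), array([59.2, 79.3]), np.float32(99.96))
150 1 (array([508.9, 141.4]), array([58.7, 78.9]), np.float32(99.96))
170 1 (array([508.8, 141.5]), array([58.1, 77.2]), np.float32(100.01))
plate (array([545.8, -66.5]), array([104.5, 252. ]), np.float32(99.38))
red 262 [274.03896104 263.24675325] [271 244] [277 282] (array([524.6,  62.9]), array([ 6.1, 88.9]), np.float32(9.34))
red 120 [135.69230769 255.96153846] [134 250] [138 262] (array([533.3, 379.9]), array([ 9.1, 27.7]), np.float32(2.81))
handle (array([ 560.8, -164.7]), array([12. , 38.8]), np.float32(98.56)) [366 246] [383 252]
[(array([276, 163]), array([283, 166]))]
```

View pics/c1.png

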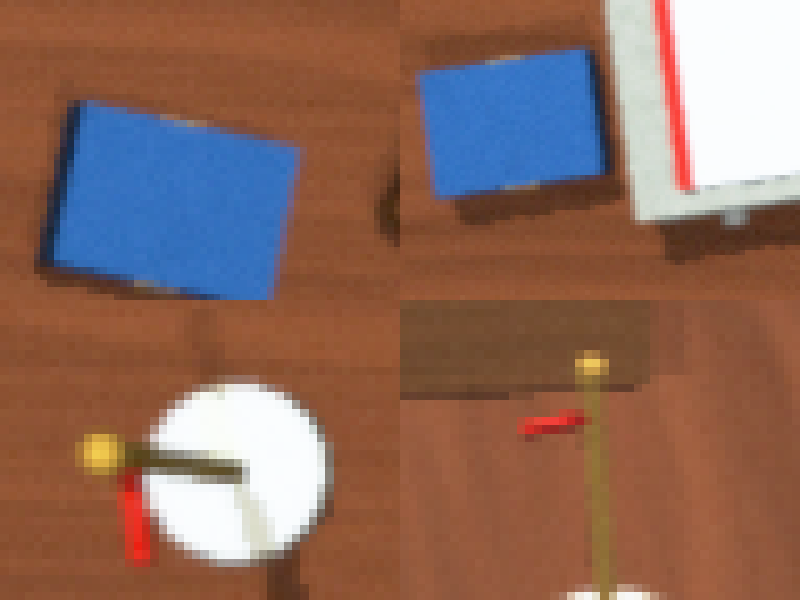

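The crop shows clean top faces (sizes match 60 x 80). The needle's free end is at top pixel ≈(136.5,261.5), and at side pixel ≈(277,166).

```bash
cat >> h.py <<'E'
def goal(pos,ang,st=None,frm=None):
    "tool shift (cm) and rz (deg) to bring TCP to pos, tool y at world angle ang (tool down)"
    st=st or arm.read_state(); q=R.from_quat(st["orientation"] if frm is None else frm[1]); p=st["eef_pos"] if frm is None else frm[0]
    a=np.radians(ang); y=np.array([np.cos(a),np.sin(a),0]); z=np.array([0,0,-1.]); x=np.cross(y,z)
    T=R.from_matrix(np.c_[x,y,z])
    print("d cm",np.round(q.inv().apply(np.array(pos)-p)/10,2),"rot",np.round((q.inv()*T).as_rotvec(degrees=True),2))
E
python3 - <<'E'
from h import *
t=arm.capture("top");s=arm.capture("side");ti,si=t["img"],s["img"]
e=onplane(t,[[136.6,261.8],[135.3,250.5]],104); print(e)
print("tri",tri(t,[[136.6,261.8]],s,[[276.3,165.6]]))
y=np.array([np.cos(np.radians(100)),np.sin(np.radians(100))]); x=np.array([y[1],-y[0]])
C=np.array([508.7,141.0])
for nm,p in(("mark",e[0,:2]),("front",np.array([524.1,65.9])),("handle",np.array([560.8,-164.7]))): print(nm,(p-C)@x,(p-C)@y)
k=[a for a in comps(ti,(0,0,110),(180,60,255),(255,215,395,300))][0]
print("block+plate",rect(t,k,80))
# block front edge: leftmost light pixel per row
P=np.array([k[k[:,1]==r].min(0) for r in range(k[:,1].min()+6,k[:,1].max()-6)]); P=P[P[:,0]<275]
W=onplane(t,P-[.5,0],80)[:,:2]; v=cv2.fitLine(W.astype(np.float32),cv2.DIST_HUBER,0,.01,.01)[:,0]
print("front edge ang",np.degrees(np.arctan2(v[1],v[0])),"dist from stack ctr",((W-C)@y).mean(),len(W))
print(proj(s,[[544,-387,26],[508.7,141,52]]))
for roi in((310,340,365,400),(268,205,298,230)):
  k=comps(si,(100,120,100),(125,255,255),roi); print([ (rect(s,a,26 if roi[1]>300 else 52)) for a in k[:2]])
goal([500,200,222],30); goal([544,-387,110],-10.8)
E
```

```text
[[519.75735109 372.08891104 104.        ]
 [545.29400036 376.23910472 104.        ]]
tri (array([520.73195035, 372.37181062, 102.7762944 ]), np.float64(1.9285105490478607))
mark 51.017533363857815 225.6580623639005
front 2.125061253601572 -76.63324418728754
handle -1.7757639808445889 -310.10280015227903
block+plate (array([542.8, -52.3]), array([123.9, 285.5]), np.float32(100.2))
front edge ang 9.643207 dist from stack ctr -54.549374957995035 43
[[336.56013781 367.61092542]
 [283.77420098 220.24351114]]
[(array([ 543.2, -388.3]), array([57.8, 82.9]), np.float32(78.09)), (array([ 540.5, -438.9]), array([ 7.5, 39.9]), np.float32(167.33))]
[]
d cm [-4.173e+01 -3.595e+01 -1.000e-02] rot [-2.000e-02  1.000e-02  4.259e+01]
d cm [-63.49 -90.64  11.2 ] rot [-2.000e-02  1.000e-02  8.339e+01]
```

{"name": "apply_moves", "arguments": {"plan": [{"dx":-41.7,"dy":-36,"dz":0,"rz":42.6},{"dx":-41.7,"dy":-36,"dz":0,"rz":42.6},{"dx":-41.7,"dy":-36,"dz":0,"rz":42.6},{"dx":-41.7,"dy":-36,"dz":0,"rz":42.6},{"dx":-41.7,"dy":-36,"dz":0,"rz":42.6},{"dx":-41.7,"dy":-36,"dz":0,"rz":42.6},{"dx":-41.7,"dy":-36,"dz":0,"rz":42.6},{"dx":-41.7,"dy":-36,"dz":0,"rz":42.6},{"dx":-41.7,"dy":-36,"dz":0,"rz":42.6},{"dx":-41.7,"dy":-36,"dz":0,"rz":42.6}], "fingers": -1}}

```text
invalid input
```

```bash
python3 -c "
from h import *
print(arm.read_state()['eef_pos'],arm.read_state()['orientation']);goal([544,-387,222],-10.8)"
```

```text
[209.35079768 667.84386423 221.72991515] [ 1.51310367e-01  9.88486289e-01 -1.70912053e-04 -3.05618266e-05]
d cm [-63.49 -90.64   0.  ] rot [-2.000e-02  1.000e-02  8.339e+01]
```

{"name": "apply_moves", "arguments": {"plan": [{"dx":-5,"dy":-4,"dz":0,"rx":0,"ry":0,"rz":5}]}}

```text
time_s: 0.42
eef_pos: [243.5, 617.4, 221.9]
orientation: [0.194, 0.981, 0.001, 0.0]
force: [1.9, -0.1, 0.1]
opening: 91.4
grip_force: 0.0
```

```bash
python3 -c "
from h import *
goal([500,200,222],30)"
```

```text
d cm [-39.58 -28.87  -0.05] rot [ 5.000e-02 -3.000e-02  3.768e+01]
```

{"name": "apply_moves", "arguments": {"plan": [{"dx":-39.6,"dy":-28.9,"dz":0,"rx":0,"ry":0,"rz":37.7},{"dx":-39.6,"dy":-28.9,"dz":0,"rx":0,"ry":0,"rz":37.7},{"dx":-39.6,"dy":-28.9,"dz":0,"rx":0,"ry":0,"rz":37.7},{"dx":-39.6,"dy":-28.9,"dz":0,"rx":0,"ry":0,"rz":37.7},{"dx":-39.6,"dy":-28.9,"dz":0,"rx":0,"ry":0,"rz":37.7},{"dx":-39.6,"dy":-28.9,"dz":0,"rx":0,"ry":0,"rz":37.7},{"dx":-39.6,"dy":-28.9,"dz":0,"rx":0,"ry":0,"rz":37.7},{"dx":-39.6,"dy":-28.9,"dz":0,"rx":0,"ry":0,"rz":37.7},{"dx":-39.6,"dy":-28.9,"dz":0,"rx":0,"ry":0,"rz":37.7}], "fingers": -1}}

```text
time_s: 1.55
eef_pos: [501.6, 195.5, 222.1]
orientation: [0.502, 0.865, 0.0, 0.0]
force: [-0.5, 0.6, -0.8]
opening: 91.4
grip_force: 0.0
```

```bash
python3 -c "
from h import *
print(arm.read_state()['eef_pos']);goal([544,-387,222],-10.8)"
```

```text
[501.63951403 195.51908155 222.07944905]
d cm [-5.271e+01 -2.516e+01  1.000e-02] rot [2.000e-02 1.000e-02 4.048e+01]
```

{"name": "apply_moves", "arguments": {"plan": [{"dx":-52.7,"dy":-25.2,"dz":0,"rx":0,"ry":0,"rz":40.5},{"dx":-52.7,"dy":-25.2,"dz":0,"rx":0,"ry":0,"rz":40.5},{"dx":-52.7,"dy":-25.2,"dz":0,"rx":0,"ry":0,"rz":40.5},{"dx":-52.7,"dy":-25.2,"dz":0,"rx":0,"ry":0,"rz":40.5},{"dx":-52.7,"dy":-25.2,"dz":0,"rx":0,"ry":0,"rz":40.5},{"dx":-52.7,"dy":-25.2,"dz":0,"rx":0,"ry":0,"rz":40.5},{"dx":-52.7,"dy":-25.2,"dz":0,"rx":0,"ry":0,"rz":40.5},{"dx":-52.7,"dy":-25.2,"dz":0,"rx":0,"ry":0,"rz":40.5},{"dx":-52.7,"dy":-25.2,"dz":0,"rx":0,"ry":0,"rz":40.5},{"dx":-52.7,"dy":-25.2,"dz":10,"rx":0,"ry":0,"rz":40.5}]}}

```text
time_s: 2.8
eef_pos: [546.7, -380.5, 164.2]
orientation: [0.77, 0.638, 0.001, 0.004]
force: [1.1, 0.5, -0.4]
opening: 90.7
grip_force: 0.0
```

```bash
python3 -c "
from h import *
print(arm.read_state()['eef_pos']);goal([544,-387,12],-10.8)"
```

```text
[ 546.74444836 -380.54735833  164.21334712]
d cm [-0.62 -0.27 15.22] rot [0.46 0.23 0.09]
```

{"name": "apply_moves", "arguments": {"plan": [{"dx":0,"dy":0,"dz":5,"rx":0,"ry":0,"rz":0},{"dx":0,"dy":0,"dz":10,"rx":0,"ry":0,"rz":0},{"dx":0,"dy":0,"dz":10,"rx":0,"ry":0,"rz":0},{"dx":0,"dy":0,"dz":10,"rx":0,"ry":0,"rz":0}]}}

```text
time_s: 3.3
eef_pos: [544.9, -376.2, 62.7]
orientation: [0.769, 0.639, 0.0, 0.001]
force: [0.2, -0.0, 0.8]
opening: 90.9
grip_force: 0.0
```

```bash
python3 -c "
from h import *
print(arm.read_state()['eef_pos']);goal([544,-387,12.5],-10.8)"
```

```text
[ 544.9228943  -376.22898016   62.68410405]
d cm [-1.07  0.1   5.02] rot [0.09 0.04 0.22]
```

{"name": "apply_moves", "arguments": {"plan": [{"dx":-1.07,"dy":0.1,"dz":0,"rx":0,"ry":0,"rz":0.2},{"dx":-1.07,"dy":0.1,"dz":2.5,"rx":0,"ry":0,"rz":0.2},{"dx":-1.07,"dy":0.1,"dz":4,"rx":0,"ry":0,"rz":0.2},{"dx":-1.07,"dy":0.1,"dz":5,"rx":0,"ry":0,"rz":0.2},{"dx":-1.07,"dy":0.1,"dz":5,"rx":0,"ry":0,"rz":0.2},{"dx":-1.07,"dy":0.1,"dz":5,"rx":0,"ry":0,"rz":0.2}]}}

```text
time_s: 4.05
eef_pos: [543.2, -387.0, 11.5]
orientation: [0.771, 0.637, 0.0, 0.0]
force: [-0.2, 0.0, -0.5]
opening: 91.1
grip_force: 0.0
```

{"name": "apply_moves", "arguments": {"plan": [{"dx":0,"dy":0,"dz":0,"rx":0,"ry":0,"rz":0},{"dx":0,"dy":0,"dz":0,"rx":0,"ry":0,"rz":0},{"dx":0,"dy":0,"dz":0,"rx":0,"ry":0,"rz":0},{"dx":0,"dy":0,"dz":0,"rx":0,"ry":0,"rz":0},{"dx":0,"dy":0,"dz":0,"rx":0,"ry":0,"rz":0},{"dx":0,"dy":0,"dz":0,"rx":0,"ry":0,"rz":0}], "fingers": 1, "grip_force": 25}}

```text
time_s: 4.8
eef_pos: [542.9, -386.8, 11.0]
orientation: [0.771, 0.637, 0.0, 0.0]
force: [-0.6, 0.3, 2.9]
opening: 59.7
grip_force: 25.0
```

```bash
python3 -c "
from h import *
print(arm.read_state());goal([544,-387,150],-10.8)"
```

```text
{'time_s': 4.8, 'joint_positions': array([-6.54088397e-01,  6.16939823e-01,  1.84471303e+00, -4.74764014e-06,
        6.79847757e-01, -4.65490675e-01]), 'joint_vel': array([ 0.00092958,  0.00015356,  0.00074861, -0.00204865, -0.00233531,
       -0.00102015]), 'joint_torque': array([-2.16355808e-01, -7.99548697e+01, -2.99461770e+01, -1.71252375e-02,
       -1.24025010e-01,  4.13687740e-03]), 'eef_pos': array([ 542.86767822, -386.84465212,   10.97039754]), 'orientation': array([7.70544625e-01, 6.37386052e-01, 8.83992347e-06, 4.51871547e-05]), 'force': array([-0.59714712,  0.26943806,  2.90265794]), 'torque': array([0.09217175, 0.13671312, 0.01556645]), 'grip_force': 25.000477731227875, 'opening': 59.700779965383575}
d cm [ 1.00e-02  1.20e-01 -1.39e+01] rot [ 0.    0.   -0.01]
```

{"name": "apply_moves", "arguments": {"plan": [{"dx":0,"dy":0,"dz":-3,"rx":0,"ry":0,"rz":0},{"dx":0,"dy":0,"dz":-8,"rx":0,"ry":0,"rz":0},{"dx":0,"dy":0,"dz":-13,"rx":0,"ry":0,"rz":0},{"dx":0,"dy":0,"dz":-17,"rx":0,"ry":0,"rz":0},{"dx":0,"dy":0,"dz":-17,"rx":0,"ry":0,"rz":0},{"dx":0,"dy":0,"dz":-17,"rx":0,"ry":0,"rz":0}]}}

```text
time_s: 5.55
eef_pos: [542.3, -386.5, 179.9]
orientation: [0.771, 0.637, -0.0, -0.001]
force: [0.8, 0.6, -2.0]
opening: 60.0
grip_force: 25.0
```

```bash
python3 -c "
from h import *
print(arm.read_state()['eef_pos'],arm.read_state()['opening']);goal([508.7,141,180],9.9)"
```

```text
[ 542.28281436 -386.45235482  179.86341142] 59.995637993101205
d cm [ 5.118e+01 -1.319e+01  2.000e-02] rot [ -0.05  -0.04 -20.71]
```

Moderate pace with ramping to limit swing.

{"name": "apply_moves", "arguments": {"plan": [{"dx":3,"dy":-0.8,"dz":0,"rx":0,"ry":0,"rz":-2},{"dx":8,"dy":-2.1,"dz":0,"rx":0,"ry":0,"rz":-4},{"dx":14,"dy":-3.6,"dz":0,"rx":0,"ry":0,"rz":-6},{"dx":20,"dy":-5.1,"dz":0,"rx":0,"ry":0,"rz":-8},{"dx":26,"dy":-6.7,"dz":0,"rx":0,"ry":0,"rz":-11},{"dx":32,"dy":-8.2,"dz":0,"rx":0,"ry":0,"rz":-14},{"dx":38,"dy":-9.8,"dz":0,"rx":0,"ry":0,"rz":-17},{"dx":44,"dy":-11.3,"dz":0,"rx":0,"ry":0,"rz":-19.5},{"dx":49,"dy":-12.6,"dz":0,"rx":0,"ry":0,"rz":-20.7},{"dx":51.2,"dy":-13.2,"dz":0,"rx":0,"ry":0,"rz":-20.7}]}}

```text
time_s: 6.8
eef_pos: [507.8, 143.0, 179.3]
orientation: [0.643, 0.766, -0.001, -0.001]
force: [-0.2, 0.4, -0.8]
opening: 59.6
grip_force: 25.0
```

{"name": "apply_moves", "arguments": {"plan": [{"dx":0,"dy":0,"dz":3,"rx":0,"ry":0,"rz":0},{"dx":0,"dy":0,"dz":6,"rx":0,"ry":0,"rz":0},{"dx":0,"dy":0,"dz":8,"rx":0,"ry":0,"rz":0},{"dx":0,"dy":0,"dz":8,"rx":0,"ry":0,"rz":0},{"dx":0,"dy":0,"dz":8,"rx":0,"ry":0,"rz":0}]}}

```text
time_s: 7.42
eef_pos: [509.0, 140.8, 100.8]
orientation: [0.644, 0.765, -0.0, -0.0]
force: [0.4, 1.2, -0.0]
opening: 59.9
grip_force: 25.0
```

Run:
```python
from h import *
print(arm.read_state()['eef_pos'],arm.read_state()['opening']);goal([508.7,141,64],9.9)
t=arm.capture("top");s=arm.capture("side")
o=np.hstack([cv2.resize(c[y:y+60,x:x+60],(400,400),interpolation=cv2.INTER_CUBIC) for c,x,y in((t["img"],212,240),(s["img"],255,185))])
cv2.imwrite("pics/p1.png",o[:,:,::-1])
```

```text
[509.02790203 140.81538197 100.82416029] 59.926682041530874
d cm [ 0.02 -0.03  3.68] rot [-0.04  0.   -0.01]
```

View pics/p1.png

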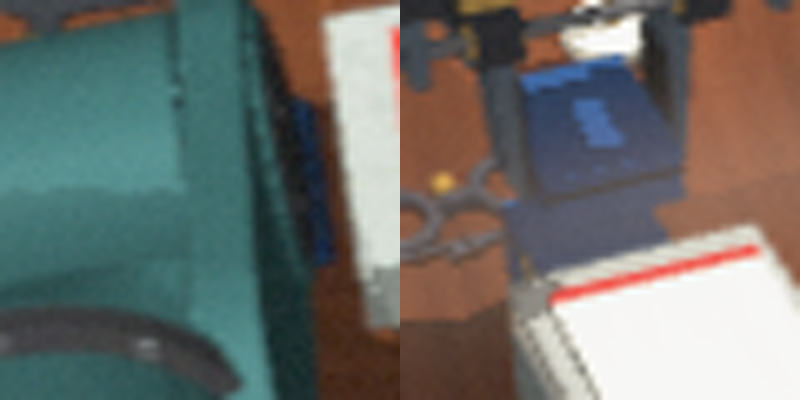

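The case hangs level above the stack (right crop, with the stack below it), so I'm lowering it.

{"name": "apply_moves", "arguments": {"plan": [{"dx":0,"dy":0,"dz":1.5,"rx":0,"ry":0,"rz":0},{"dx":0,"dy":0,"dz":3,"rx":0,"ry":0,"rz":0},{"dx":0,"dy":0,"dz":3.5,"rx":0,"ry":0,"rz":0},{"dx":0,"dy":0,"dz":3.7,"rx":0,"ry":0,"rz":0},{"dx":0,"dy":0,"dz":3.75,"rx":0,"ry":0,"rz":0},{"dx":0,"dy":0,"dz":3.8,"rx":0,"ry":0,"rz":0},{"dx":0,"dy":0,"dz":3.8,"rx":0,"ry":0,"rz":0},{"dx":0,"dy":0,"dz":3.8,"rx":0,"ry":0,"rz":0}]}}

```text
time_s: 8.52
eef_pos: [509.2, 140.9, 63.0]
orientation: [0.643, 0.765, 0.0, 0.0]
force: [0.1, 0.4, -1.2]
opening: 60.1
grip_force: 25.0
```

```bash
python3 -c "
from h import *
print(arm.read_state()['eef_pos'],arm.read_state()['force']);goal([508.7,141,62.7],9.9)"
```

```text
[509.23416342 140.87220549  63.01625626] [ 0.06468302  0.35718251 -1.2230218 ]
d cm [ 0.02 -0.05  0.03] rot [ 0.02  0.   -0.01]
```

{"name": "apply_moves", "arguments": {"plan": [{"dx":0,"dy":0,"dz":0.05,"rx":0,"ry":0,"rz":0},{"dx":0,"dy":0,"dz":0.1,"rx":0,"ry":0,"rz":0},{"dx":0,"dy":0,"dz":0.1,"rx":0,"ry":0,"rz":0}]}}

```text
time_s: 8.9
eef_pos: [509.3, 140.9, 62.9]
orientation: [0.643, 0.765, -0.0, -0.0]
force: [-8.8, -2.7, 23.2]
opening: 60.0
grip_force: 25.0
```

{"name": "apply_moves", "arguments": {"plan": [{"dx":0,"dy":0,"dz":-0.06,"rx":0,"ry":0,"rz":0},{"dx":0,"dy":0,"dz":-0.06,"rx":0,"ry":0,"rz":0}]}}

```text
time_s: 9.15
eef_pos: [509.3, 140.9, 62.9]
orientation: [0.643, 0.765, 0.0, 0.0]
force: [-3.6, -1.4, 10.5]
opening: 59.5
grip_force: 25.0
```

{"name": "apply_moves", "arguments": {"plan": [{"dx":0,"dy":0,"dz":0,"rx":0,"ry":0,"rz":0},{"dx":0,"dy":0,"dz":0,"rx":0,"ry":0,"rz":0},{"dx":0,"dy":0,"dz":0,"rx":0,"ry":0,"rz":0},{"dx":0,"dy":0,"dz":0,"rx":0,"ry":0,"rz":0},{"dx":0,"dy":0,"dz":-4,"rx":0,"ry":0,"rz":0},{"dx":0,"dy":0,"dz":-9,"rx":0,"ry":0,"rz":0},{"dx":0,"dy":0,"dz":-13,"rx":0,"ry":0,"rz":0},{"dx":0,"dy":0,"dz":-13,"rx":0,"ry":0,"rz":0}], "fingers": -1}}

```text
time_s: 10.15
eef_pos: [510.8, 141.3, 195.4]
orientation: [0.644, 0.765, 0.002, 0.002]
force: [-0.2, 0.2, -1.3]
opening: 91.2
grip_force: 0.0
```

```bash
python3 -c "
from h import *
print(arm.read_state()['eef_pos']);goal([561.5,-165.5,190],9.4)"
```

```text
[510.8013671  141.26353134 195.40070991]
d cm [-31.09  -0.28   0.53] rot [ 0.31 -0.02  0.49]
```

{"name": "apply_moves", "arguments": {"plan": [{"dx":-4,"dy":0,"dz":0,"rx":0,"ry":0,"rz":0.5},{"dx":-10,"dy":-0.1,"dz":0,"rx":0,"ry":0,"rz":0.5},{"dx":-16,"dy":-0.15,"dz":0,"rx":0,"ry":0,"rz":0.5},{"dx":-22,"dy":-0.2,"dz":0,"rx":0,"ry":0,"rz":0.5},{"dx":-27,"dy":-0.2,"dz":0,"rx":0,"ry":0,"rz":0.5},{"dx":-30,"dy":-0.2,"dz":0,"rx":0,"ry":0,"rz":0.5},{"dx":-31,"dy":-0.2,"dz":0,"rx":0,"ry":0,"rz":0.5},{"dx":-31,"dy":-0.2,"dz":0,"rx":0,"ry":0,"rz":0.5},{"dx":-31,"dy":-0.2,"dz":0,"rx":0,"ry":0,"rz":0.5}]}}

```text
time_s: 11.28
eef_pos: [560.2, -163.8, 192.1]
orientation: [0.646, 0.763, -0.0, -0.0]
force: [-0.8, 0.4, 0.1]
opening: 91.1
grip_force: 0.0
```

Run:
```python
from h import *
t=arm.capture("top");s=arm.capture("side")
for v in(100,130,150): 
  k=comps(t["img"],(100,120,v),(125,255,255),(210,240,268,298)); print("case",[rect(t,a,78) for a in k[:1]])
for k in comps(t["img"],(0,120,80),(8,255,255),(262,225,285,295)): print("red",rect(t,k,86))
print(arm.read_state()['eef_pos']);goal([561.5,-165.5,101],9.4)
si=s["img"]; o=np.hstack([cv2.resize(si[y:y+h,x:x+h],(400,400),interpolation=cv2.INTER_CUBIC) for x,y,h in((255,190,60),(285,220,70))])
cv2.imwrite("pics/p2.png",o[:,:,::-1])
```

```text
case [(array([508.2, 139.7]), array([59.4, 80.3]), np.float32(99.96))]
case [(array([508.5, 140.2]), array([58.7, 79.3]), np.float32(99.86))]
case [(array([508.4, 140.4]), array([58.7, 79. ]), np.float32(99.96))]
red (array([524.6,  62.7]), array([ 6.4, 88.9]), np.float32(9.36))
[ 560.3351158  -163.84876232  192.35730403]
d cm [-0.18  0.09  9.14] rot [-0.01 -0.01  0.06]
```

View pics/p2.png

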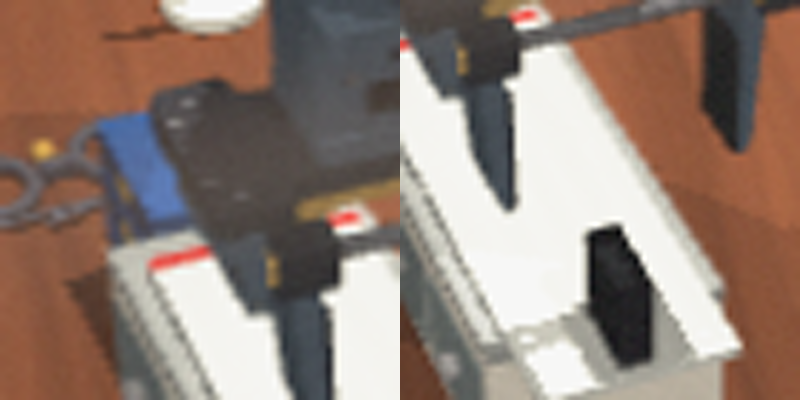

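The case sits squarely on the stack (centre within 1 mm, angle 99.9°), and the handle is free between the open fingers. Next, I lower onto it.

{"name": "apply_moves", "arguments": {"plan": [{"dx":-0.18,"dy":0.1,"dz":3,"rx":0,"ry":0,"rz":0},{"dx":-0.18,"dy":0.1,"dz":6,"rx":0,"ry":0,"rz":0},{"dx":-0.18,"dy":0.1,"dz":8.5,"rx":0,"ry":0,"rz":0},{"dx":-0.18,"dy":0.1,"dz":9.1,"rx":0,"ry":0,"rz":0},{"dx":-0.18,"dy":0.1,"dz":9.1,"rx":0,"ry":0,"rz":0},{"dx":-0.18,"dy":0.1,"dz":9.1,"rx":0,"ry":0,"rz":0}]}}

```text
time_s: 12.12
eef_pos: [562.3, -166.5, 102.6]
orientation: [0.647, 0.763, 0.0, 0.001]
force: [0.0, 0.3, -0.4]
opening: 91.0
grip_force: 0.0
```

{"name": "apply_moves", "arguments": {"plan": [{"dx":0,"dy":0,"dz":0,"rx":0,"ry":0,"rz":0},{"dx":0,"dy":0,"dz":0,"rx":0,"ry":0,"rz":0},{"dx":0,"dy":0,"dz":0,"rx":0,"ry":0,"rz":0},{"dx":0,"dy":0,"dz":0,"rx":0,"ry":0,"rz":0},{"dx":0,"dy":0,"dz":0,"rx":0,"ry":0,"rz":0},{"dx":0,"dy":0,"dz":0,"rx":0,"ry":0,"rz":0},{"dx":0,"dy":0,"dz":0,"rx":0,"ry":0,"rz":0},{"dx":0,"dy":0,"dz":0,"rx":0,"ry":0,"rz":0}], "fingers": 1, "grip_force": 60}}

```text
time_s: 13.12
eef_pos: [561.8, -166.5, 101.4]
orientation: [0.647, 0.763, 0.0, 0.0]
force: [-3.3, -0.8, -2.0]
opening: 16.0
grip_force: 60.0
```

Run:
```python
from h import *
t=arm.capture("top"); S=arm.read_state(); print(S["eef_pos"],S["force"],S["torque"],S["opening"])
for k in comps(t["img"],(0,120,80),(8,255,255),(262,225,285,295)): print("red",rect(t,k,86))
```

```text
[ 561.70773605 -166.47844282  101.43669532] [-0.15696437  0.08833347  0.37415229] [-0.15377802  0.0544446  -0.10512631] 15.706608109248
red (array([522.5,  62.3]), array([ 6.3, 89.2]), np.float32(9.53))
```

```bash
python3 -c "
from h import *
goal([511.5,131.7,101.2],9.9)"
```

```text
d cm [ 3.024e+01 -9.000e-02  2.000e-02] rot [ 0.   -0.   -0.51]
```

{"name": "apply_moves", "arguments": {"plan": [{"dx":0.3,"dy":0,"dz":0.01,"rx":0,"ry":0,"rz":0},{"dx":1,"dy":0,"dz":0.02,"rx":0,"ry":0,"rz":0},{"dx":2,"dy":0,"dz":0.02,"rx":0,"ry":0,"rz":-0.1},{"dx":3,"dy":0,"dz":0.02,"rx":0,"ry":0,"rz":-0.1},{"dx":4,"dy":-0.02,"dz":0.02,"rx":0,"ry":0,"rz":-0.2},{"dx":5,"dy":-0.02,"dz":0.02,"rx":0,"ry":0,"rz":-0.2},{"dx":6,"dy":-0.02,"dz":0.02,"rx":0,"ry":0,"rz":-0.3},{"dx":7,"dy":-0.02,"dz":0.02,"rx":0,"ry":0,"rz":-0.3},{"dx":7.8,"dy":-0.03,"dz":0.02,"rx":0,"ry":0,"rz":-0.4},{"dx":8,"dy":-0.03,"dz":0.02,"rx":0,"ry":0,"rz":-0.4}]}}

```text
time_s: 14.42
eef_pos: [548.4, -86.9, 101.4]
orientation: [0.644, 0.765, 0.0, 0.0]
force: [1.1, -4.9, 5.5]
opening: 15.6
grip_force: 60.0
```

```bash
python3 -c "
from h import *
S=arm.read_state();print(S['eef_pos'],S['force'],S['torque'],S['opening']);goal([511.5,131.7,101.2],9.9)"
```

```text
[548.36896198 -86.91310857 101.41735984] [ 1.12261114 -4.90370222  5.53640903] [-0.82994412  0.0421737   0.01972613] 15.55433810079549
d cm [2.217e+01 1.000e-01 2.000e-02] rot [ 0.01  0.01 -0.07]
```

{"name": "apply_moves", "arguments": {"plan": [{"dx":0.5,"dy":0,"dz":0,"rx":0,"ry":0,"rz":0},{"dx":1.5,"dy":0.01,"dz":0,"rx":0,"ry":0,"rz":0},{"dx":2.7,"dy":0.02,"dz":0,"rx":0,"ry":0,"rz":-0.05},{"dx":4,"dy":0.03,"dz":0,"rx":0,"ry":0,"rz":-0.05},{"dx":5.3,"dy":0.04,"dz":0,"rx":0,"ry":0,"rz":-0.05},{"dx":6.6,"dy":0.05,"dz":0,"rx":0,"ry":0,"rz":-0.07},{"dx":7.9,"dy":0.06,"dz":0,"rx":0,"ry":0,"rz":-0.07},{"dx":9,"dy":0.06,"dz":0,"rx":0,"ry":0,"rz":-0.07},{"dx":9.8,"dy":0.06,"dz":0,"rx":0,"ry":0,"rz":-0.07},{"dx":10,"dy":0.06,"dz":0,"rx":0,"ry":0,"rz":-0.07}]}}

```text
time_s: 15.68
eef_pos: [531.9, 11.7, 101.4]
orientation: [0.643, 0.765, 0.0, 0.0]
force: [0.2, -5.0, 6.3]
opening: 15.6
grip_force: 60.0
```

Run:
```python
from h import *
S=arm.read_state();print(S['eef_pos'],S['force'],S['torque'],S['opening']);goal([511.5,131.7,101.2],9.9)
t=arm.capture("top");s=arm.capture("side")
for k in comps(t["img"],(0,120,80),(8,255,255),(165,225,265,300)): print("red",rect(t,k,86),k.mean(0))
k=comps(s["img"],(0,120,80),(8,255,255),(240,165,340,260));print([(rect(s,a,86),a.min(0),a.max(0)) for a in k])
```

```text
[531.86165595  11.67710669 101.42806767] [ 0.18230832 -5.005047    6.30940875] [-0.95615318 -0.00514334  0.00633157] 15.58575258482492
d cm [12.17  0.06  0.02] rot [0.01 0.01 0.  ]
red (array([491.4, 242.1]), array([10.1, 91.3]), np.float32(9.96)) [195.98823529 275.83529412]
[((array([472.2, 239.5]), array([14. , 52.5]), np.float32(9.08)), array([258, 191]), array([274, 196])), ((array([525.2, 402. ]), array([3.3, 6.9]), np.float32(82.23)), array([276, 165]), array([277, 166]))]
```

{"name": "apply_moves", "arguments": {"plan": [{"dx":0.5,"dy":0,"dz":0,"rx":0,"ry":0,"rz":0},{"dx":1.5,"dy":0.01,"dz":0,"rx":0,"ry":0,"rz":0},{"dx":3,"dy":0.02,"dz":0,"rx":0,"ry":0,"rz":0},{"dx":4.5,"dy":0.03,"dz":0,"rx":0,"ry":0,"rz":0},{"dx":6,"dy":0.04,"dz":0,"rx":0,"ry":0,"rz":0},{"dx":7.5,"dy":0.05,"dz":0,"rx":0,"ry":0,"rz":0},{"dx":9,"dy":0.06,"dz":0,"rx":0,"ry":0,"rz":0},{"dx":10.2,"dy":0.06,"dz":0,"rx":0,"ry":0,"rz":0},{"dx":11,"dy":0.06,"dz":0,"rx":0,"ry":0,"rz":0},{"dx":11.2,"dy":0.06,"dz":0,"rx":0,"ry":0,"rz":0}]}}

```text
time_s: 17.02
eef_pos: [512.4, 121.9, 100.7]
orientation: [0.643, 0.765, -0.0, -0.001]
force: [-0.5, -0.3, -4.4]
opening: 15.9
grip_force: 60.0
```

```bash
cat > chk.py <<'E'
from h import *
import sys
S=arm.read_state();print(S['eef_pos'],S['force'],S['torque'],S['opening']);goal([511.5,131.7,101.2],9.9)
t=arm.capture("top");s=arm.capture("side")
y=np.array([np.cos(np.radians(99.9)),np.sin(np.radians(99.9))]); x=np.array([y[1],-y[0]]);C=np.array([508.6,140.8])
for lo,hi in(((0,120,80),(8,255,255)),):
  for k in comps(t["img"],lo,hi,(115,225,190,300)):
    r=rect(t,k,86); print("red",r,(r[0]-C)@x,(r[0]-C)@y,k.min(0),k.max(0))
k=comps(s["img"],(0,120,80),(8,255,255),(240,150,340,215));print([(a.min(0),a.max(0)) for a in k])
o=np.hstack([cv2.resize(c[b:b+h,a:a+h],(400,400),interpolation=cv2.INTER_CUBIC) for c,a,b,h in((t["img"],115,230,70),(s["img"],240,145,90))])
cv2.imwrite(sys.argv[1],o[:,:,::-1])
E
python3 chk.py pics/p3.png
```

```text
[512.44411923 121.94141178 100.6912222 ] [-0.50188673 -0.27508812 -4.39729765] [-0.50382134  0.03391868 -0.00634886] 15.892995222376985
d cm [ 0.98  0.07 -0.05] rot [-0.08 -0.01 -0.  ]
red (array([476.3, 352.4]), array([ 9.8, 83.7]), np.float32(9.21)) 4.561166384323859 214.00244335337504 [143 263] [151 299]
red (array([533.3, 379.9]), array([ 9.1, 27.7]), np.float32(2.81)) 65.44044823282968 231.292991106705 [134 250] [138 262]
[(array([259, 175]), array([262, 175])), (array([250, 203]), array([251, 204]))]
```

View pics/p3.png

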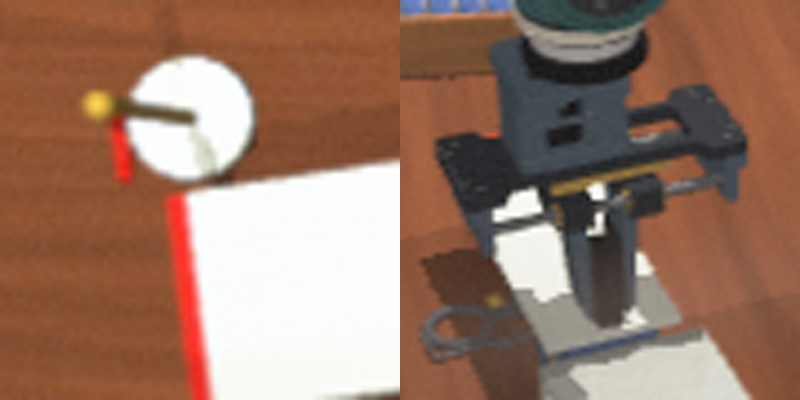

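```bash
cat > edge.py <<'E'
from h import *
S=arm.read_state();print(S['eef_pos'],S['orientation'],S['force'],S['torque'])
t=arm.capture("top");s=arm.capture("side")
y=np.array([np.cos(np.radians(99.9)),np.sin(np.radians(99.9))]); x=np.array([y[1],-y[0]]);C=np.array([508.6,140.8])
hsv=cv2.cvtColor(t["img"],cv2.COLOR_RGB2HSV).astype(int)
m=((hsv[...,0]<10)|(hsv[...,0]>172))&(hsv[...,1]>190)&(hsv[...,2]>110)
print(t["img"][280,138:156].tolist())
def lat(W): return (W[:,:2]-C)@x,(W[:,:2]-C)@y
P=np.array([[np.flatnonzero(m[r,120:175]).min()+120-.5,r] for r in range(268,302) if m[r,120:175].any()])
Q=np.array([[np.flatnonzero(m[r,120:175]).max()+120+.5,r] for r in range(268,302) if m[r,120:175].any()])
for n,A in(("outer",P),("inner",Q)):
    a,b=lat(onplane(t,A,86)); f=np.polyfit(a,b,1); print(n,"y at mid",f[1],"ang",np.degrees(f[0]),"x range",a.min(),a.max(),len(a))
N=[]
for r in range(252,261):
    c=np.flatnonzero(m[r,128:142])
    if len(c): N.append([c.mean()+128,r])
a,b=lat(onplane(t,N,104)); print("needle y",b.mean(),np.polyfit(a,b,1),"end x",a.min())
k=np.argwhere((lambda h:((h[...,0]<10)|(h[...,0]>172))&(h[...,1]>170)&(h[...,2]>100))(cv2.cvtColor(s["img"],cv2.COLOR_RGB2HSV).astype(int))[160:200,245:300])
print("side red",k.tolist())
# predicted front edge left/right corners in side for z=86, 80
fy=lat(onplane(t,P,86))[1].mean()
for z in(86,80,92):
    print(z,[np.round(proj(s,[[*(C+u*x+(fy-3)*y),z]])[0],1).tolist() for u in(-45,-30,0,45)])
E
python3 edge.py
```

```text
[512.81839289 121.569017   100.86262126] [ 6.43593610e-01  7.65367257e-01 -3.47159168e-04 -3.28049227e-04] [ 0.05510103  0.50743593 -3.49937794] [-0.43626919 -0.06243329 -0.03333174]
[[143, 83, 53], [138, 79, 51], [140, 79, 49], [139, 80, 49], [142, 84, 54], [142, 84, 54], [145, 87, 55], [161, 76, 51], [222, 71, 50], [248, 55, 43], [250, 68, 57], [249, 144, 140], [250, 239, 237], [251, 253, 253], [251, 253, 253], [251, 253, 253], [252, 253, 253], [252, 253, 254]]
outer y at mid 216.46244054596752 ang 0.3731748900185615 x range -41.00008658479125 35.185187425004315 34
inner y at mid 210.93189362043674 ang 0.17231206965355572 x range -41.687998626740466 34.506912803262814 34
needle y 226.60597567675416 [3.91158302e-02 2.24096573e+02] end x 55.003360430409565
side red [[15, 15], [15, 16]]
86 [[248.3, 178.2], [252.9, 177.2], [262.0, 175.3], [275.5, 172.4]]
80 [[248.5, 179.8], [253.1, 178.8], [262.2, 176.9], [275.7, 174.0]]
92 [[248.2, 176.6], [252.8, 175.6], [261.9, 173.6], [275.4, 170.8]]
```

The front edge is 9.7 mm short of the needle (216.4 vs 226.1 in the stack frame). The plate is level, since its red edge in the side view matches 86 mm height. This is the last move.

{"name": "apply_moves", "arguments": {"plan": [{"dx":0.2,"dy":0.02,"dz":0,"rx":0,"ry":0,"rz":0},{"dx":0.5,"dy":0.04,"dz":0,"rx":0,"ry":0,"rz":0},{"dx":0.8,"dy":0.05,"dz":0,"rx":0,"ry":0,"rz":0},{"dx":0.97,"dy":0.05,"dz":0,"rx":0,"ry":0,"rz":0},{"dx":0.97,"dy":0.05,"dz":0,"rx":0,"ry":0,"rz":0},{"dx":0.97,"dy":0.05,"dz":0,"rx":0,"ry":0,"rz":0},{"dx":0.97,"dy":0.05,"dz":0,"rx":0,"ry":0,"rz":0}]}}

```text
time_s: 18.1
eef_pos: [512.2, 131.1, 101.3]
orientation: [0.644, 0.765, 0.0, 0.0]
force: [0.7, -1.1, -3.0]
opening: 15.8
grip_force: 60.0
```

```bash
python3 edge.py
python3 - <<'E'
from h import *
t=arm.capture("top");s=arm.capture("side")
o=np.hstack([cv2.resize(c[b:b+h,a:a+h],(400,400),interpolation=cv2.INTER_CUBIC) for c,a,b,h in((t["img"],115,220,100),(s["img"],240,150,130))])
cv2.imwrite("pics/p4.png",o[:,:,::-1])
E
```

```text
[512.20504761 131.0923531  101.26638738] [6.43714546e-01 7.65265694e-01 6.14475530e-06 7.39189874e-06] [ 0.70206565 -1.11021707 -3.03091602] [-0.48958434 -0.03371319  0.02611092]
[[138, 79, 47], [140, 79, 50], [143, 79, 49], [179, 77, 53], [232, 66, 48], [248, 51, 40], [250, 80, 73], [250, 189, 186], [251, 251, 251], [251, 253, 253], [251, 253, 253], [252, 253, 253], [251, 253, 253], [251, 253, 253], [252, 253, 253], [252, 253, 253], [251, 253, 253], [251, 253, 253]]
outer y at mid 226.3023128573132 ang 0.16892573413841905 x range -39.280812654360545 36.87994160699472 34
inner y at mid 220.52930100896853 ang 0.2839197300207776 x range -40.31228889071526 35.86325017638936 34
needle y 226.7286350874498 [7.07806726e-02 2.22186532e+02] end x 55.003360430409565
side red []
86 [[247.5, 176.7], [252.1, 175.7], [261.2, 173.8], [274.6, 171.0]]
80 [[247.7, 178.3], [252.3, 177.3], [261.3, 175.4], [274.7, 172.6]]
92 [[247.3, 175.1], [251.9, 174.1], [261.0, 172.2], [274.5, 169.4]]
```

View pics/p4.png

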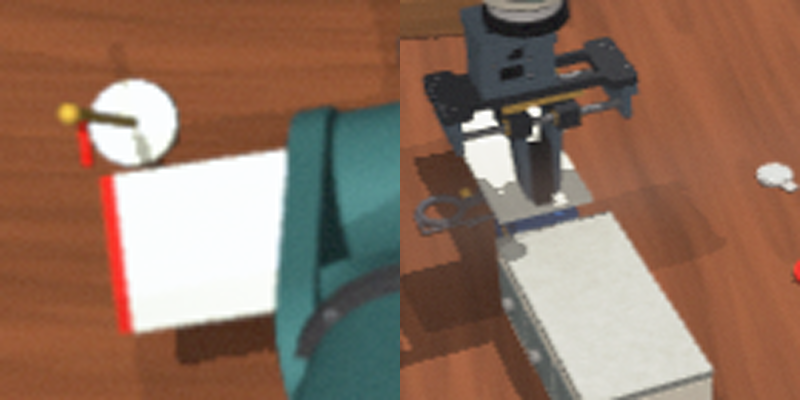

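The red front edge (226.3) is level with the needle (226.2), and the plate is level, still and held at 60 N.

```bash
python3 -c "
from workcell import arm
print(arm.job_done())"
```

```text
the job is handed in; nothing more can be done
None
```

I put the blue case squarely on the stack (within about 1 mm), then slid the plate out until its red front edge was level with the needle, within the roughly 2 mm camera accuracy. I handed the job in at about 18 s with the arm still holding the handle and the plate level and still; the hand-in gave no verdict.

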